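# Snap the card brace clip onto the support bar and run it up to the card

## Robot

A 7-joint arm with a two-finger parallel gripper is mounted at the origin on the work surface. World frame = base frame: x ahead of the robot, y to its left, z up, the work surface at z = 0. Lengths are in mm, angles in rad, forces in N, time in s.
With the tool pointing down it reaches from about 400 to 850 mm from the base axis. Payload 10.4 kg.
Tool frame: the origin (TCP) lies midway between the tips of the shut fingers; the grasp point (between the pads) lies 19 mm behind it (robot.hold_point_z is the distance from the TCP to the grasp point, in mm); x points along the fingers, y is the direction in which the jaws open and shut, and the axes are right-handed (so a half turn about x gives the same grasp; the last joint's range is limited). The gripper opens to 87 mm and grips with 3 to 60 N. Pads are 19 mm wide; open, the fingers measure 117 mm over their backs; the gripper's body (75 mm by 190 mm) begins 51 mm behind the grasp point.
Start: joints at [-1.15, 0.332, -0.065, 1.46, 0.022, 1.35, -0.088], TCP at [268.35, 564.483, 222.576] pointing down, gripper open.
Joint ranges: [-2.6, 2.6], [-0.5, 2.12], [-1.47, 1.34], [0.16, 2.42], [-1.27, 4.41], [0.06, 2.06], [-2.6, 2.6]. Speed limits (rad/s): [2.22, 2.22, 2.79, 2.79, 3.14, 3.14, 3.14].

## Interface

Orientations are given as a 3x3 rotation matrix whose columns are the frame's x, y, z axes.
In Python, from workcell import readout, vision, robot gives the robot as it stands.
- The arm moves only by the shell command python3 -m handwheel 'ROWS' [FORCE]. ROWS is JSON, a list of rows, each a list of 7 numbers: the opening, from 0 (shut) to 1 (fully open), then the shift along the tool's x, y, z in m, then the turn, a rotation vector about the tool's x, y, z in rad. In form: [[claw, x, y, z, ax, ay, az], ...]. A call has exactly 5 rows; each row is the pose to reach, as a shift and turn from the pose commanded when the call began, along the tool's axes at that moment; what a row does not reach only later rows make up. A row lasts 1/12 s, in which the tool goes at most 41.7 mm and 7.16 degrees, less where a joint would pass 70% of its speed; a pose out of reach is approached as far as the arm can. A call with a gripper value outside its range is refused whole. The fingers move at their own pace and stop on an object; FORCE is the grip in N (left out, the last holds). Time passes only in rows, so rows that repeat a pose let the fingers close, or fill a call up. It gives the time, the measured TCP pose, the force and the opening at its end, in the units of the state.
- readout.read_state(): the state, without advancing time (a new reading comes with each control period).
- vision.camera(name): name is "side" or "top"; returns the picture (400x640x3 uint8, red, green, blue); there is no depth.
- vision.get_calibration(name): a dict with "fx", "fy", "cx", "cy" (pixels), "dist" ([k1, k2, p1, p2, k3] as OpenCV has them; the pictures are not rectified), "pose" (4x4, takes a point from camera to world coordinates). Camera axes: x right, y up, looking along -z (the intrinsics and any distortion apply to the point x, -y, -z); pixel columns grow to the right and rows downward; lengths in mm; the calibration is good to about 2 mm. A picture is of the moment at which its call begins. get_calibration takes no time and is no camera call.
- robot.hand_in(): hands the job in, once; it reports no verdict.
The state is a dict: "time": time; "q": joint angles; "qd": joint speeds; "effort": joint torques, N m; "tcp_pos": TCP position; "ee_rot": TCP orientation; "wrist_force": force on the tool from outside, world axes, zero at the start; "torque": the same for the moment, N m; "width": finger opening in mm.
Only numpy, scipy, OpenCV 4.12 (cv2) and the standard library are available. Lean on these libraries where they do the work, as an engineer would, in place of code of your own. Each camera call takes 0.05 s, during which the arm holds its last target.

## Task

Take the orange spring clip out of the grey parts tray and snap it, tab up, through its open side onto the free stretch of the steel support bar of the test bench, clear of the card. Then slide it along the bar until it bears lightly on the red sprung bumper of the card, so that it stays there bracing the card when you let go. Do not force the clip onto the bar or ram the card, and leave the jar, the screwdriver and the loose fan where they are.

Things in the scene. Friction and masses are not known exactly. Their poses are not given: they have to be found in the camera images.
- clip: Orange C-shaped spring clip, 104 g, 39 mm across the bar (its x), 30 mm along the bar (its y), 76 mm tall (its z); symmetric, either way round fits. Origin: centre of the bore, 16 mm above its underside. Starts standing upright in the tray, open side down. Once on the bar it grips it: it slides with about 4 to 8 N of friction and stays where it is left.
- clip_tab (a point): Grip point, 42 mm above the clip's origin, in its grip tab: a block 16 mm (clip's x) by 24 mm (clip's y), from 14 to 60 mm above the origin. Fingertips must stay more than 16 mm above the origin to clear the card. Axes as the clip's.
- clip_mouth (a point): Centre of the open mouth in the clip's underside, 15 mm below the origin; 18 mm wide, narrowing to 8 mm between two sprung jaws at 5 mm below the origin. The 12 mm bar touches the jaws with the origin about 11 mm above the bar's axis and needs about 13 to 22 N straight down; it snaps through, and the clip's body lands on the bar, bore within 1 mm of the bar's axis. Pressing with over 35 N is too much.
- bar_mid (a point): Middle of the axis of the horizontal steel support bar: 12 mm diameter, 115 mm above the table, along this point's y, reaching 128 mm each way to two posts (tops 12 mm above the bar's axis). z is up. The clip can go on with its centre anywhere from y = -110 to about 0 mm along the bar; -25 mm is well clear. The card is on the +y side.
- bench: Open test bench: aluminium tray 190 mm (x) by 300 mm (y) by 12 mm with a green main board and the support bar; fixed. Origin: centre of its underside. The bar lies 30 mm to the -x side of the origin, along y.
- rack: Black guide rail 160 by 72 by 6 mm, fixed on the bench, origin under its centre, 85 mm to +y of the bar's middle. It carries the card with a steel fork round the bar (top 15 mm above the bar's axis) and the red bumper. The card's place along the rail varies and this pose does NOT tell it: see bumper_zone.
- bumper_zone (a point): Point on the bar's axis, 45 mm to +y of the bar's middle: mean place of the -y face of the two red bumper pads, which the clip's end face meets. The true face is up to 15 mm to either side, with the card: find it by feel or eye. The bumper's spring is soft, 0.9 N per mm over 6 mm of travel, then hard. Over 12 N is ramming.
- tray: Grey open parts tray, 130 (x) x 110 (y) x 22 mm tall, walls 4 mm, floor 4 mm; fixed. Origin: centre of its underside.
- jar: Bystander: small pale jar with a blue cap, 48 mm diameter, 70 mm tall. Origin: centre of its underside.
- driver: Bystander: screwdriver with a blue handle, 170 mm long, lying along its x. Origin: under its middle.
- fan: Bystander: dark square case fan, 80 x 80 x 27 mm, lying flat. Origin: centre of its underside.
Mind the look-alikes: they are no part of the job. There is more than one size of the clip; the job needs the larger.

How it is judged:
By the outcome, as a careful person would: the job done as asked, in the order asked, and still so for the second after the job is handed in, with the robot touching nothing.
It also fails if it takes over 67 s, if anything falls off the work surface, if the arm or the gripper's body presses on something with over 40 N, if the wrist force passes 120 N, or if a joint passes its speed limit or range.

## Working session

There is one attempt and no reset: what is moved stays moved. The work goes in short steps, Python scripts to look and compute and a shell command to move; the robot and the scene stay as the last step left them, time stands still between calls to the robot, and variables do not carry over. Pictures are saved under pics/ and viewed, and the job is handed in when it is done.

```bash
ls; mkdir -p pics; python3 - <<'E'
from workcell import readout, vision, robot
import cv2
s=readout.read_state()
for k,v in s.items(): print(k,v)
for n in("top","side"):
    c=vision.get_calibration(n);print(n,c)
    cv2.imwrite(f"pics/{n}0.png",vision.camera(n)[:,:,::-1])
E
```

```text
pics
time 0.0
q [-1.14960332  0.33289288 -0.06466208  1.46095992  0.02158224  1.34987706
 -0.08848408]
qd [-0.00125144  0.00182529  0.00057606 -0.00128431 -0.0008505  -0.00016003
 -0.00033758]
effort [ 8.09880657e-05 -6.23257613e+01  2.46001157e-02 -3.89907718e+01
 -6.13487069e-02  3.99254076e-02  1.06982552e-04]
tcp_pos [268.2083056  564.0945081  221.73182827]
ee_rot [[-5.63462264e-04  4.29369932e-01  9.03128531e-01]
 [-1.32815483e-03  9.03127557e-01 -4.29370297e-01]
 [-9.99998959e-01 -1.44142848e-03  6.13914517e-05]]
wrist_force [-0.23298521  0.37213989 -0.00066311]
torque [-0.07156536 -0.0176098   0.0457713 ]
width 86.90543510550718
top {'fx': 515.6988705816948, 'fy': 515.6988705816948, 'cx': 316.07731708949717, 'cy': 193.49508362351634, 'dist': array([-0.11858151,  0.        ,  0.        ,  0.        ,  0.        ]), 'pose': array([[-2.32719509e-03,  9.93148504e-01, -1.16835923e-01,
         3.73023272e+02],
       [-9.99996402e-01, -2.46715827e-03, -1.05333896e-03,
         2.77905961e+01],
       [-1.33437472e-03,  1.16833051e-01,  9.93150672e-01,
         1.44647083e+03],
       [ 0.00000000e+00,  0.00000000e+00,  0.00000000e+00,
         1.00000000e+00]])}
side {'fx': 400.30600308908527, 'fy': 400.30600308908527, 'cx': 317.2201209996616, 'cy': 198.8381386286588, 'dist': array([0.00671696, 0.        , 0.        , 0.        , 0.        ]), 'pose': array([[ 8.05945079e-01,  3.36598456e-01, -4.86984608e-01,
        -6.73204393e+00],
       [-5.91715327e-01,  4.32967228e-01, -6.80009081e-01,
        -6.96247710e+02],
       [-1.80416310e-02,  8.36206230e-01,  5.48118273e-01,
         6.83376192e+02],
       [ 0.00000000e+00,  0.00000000e+00,  0.00000000e+00,
         1.00000000e+00]])}
```

View pics/top0.png

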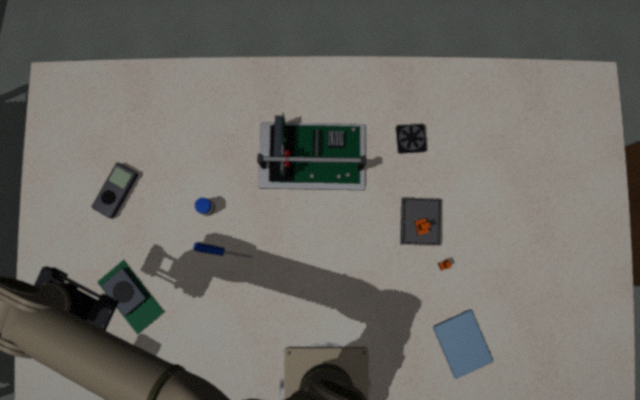

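View pics/side0.png

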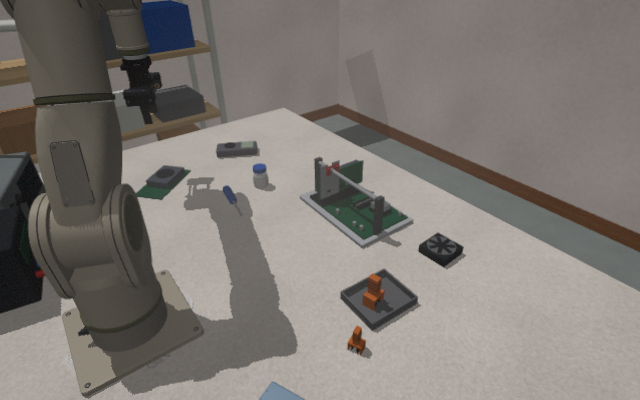

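```bash
cat > h.py <<'E'
from workcell import vision
import numpy as np, cv2
def ray(n,uv):
    c=vision.get_calibration(n)
    K=np.array([[c['fx'],0,c['cx']],[0,c['fy'],c['cy']],[0,0,1]])
    p=cv2.undistortPoints(np.array([[uv]],float),K,c['dist'])[0,0]
    d=c['pose'][:3,:3]@np.array([p[0],-p[1],-1]); return c['pose'][:3,3],d
def onz(n,uv,z):
    o,d=ray(n,uv); return o+d*(z-o[2])/d[2]
def tri(uvt,uvs):
    o1,d1=ray('top',uvt);o2,d2=ray('side',uvs)
    d1/=np.linalg.norm(d1);d2/=np.linalg.norm(d2)
    t=np.linalg.lstsq(np.c_[d1,-d2],o2-o1,rcond=None)[0]
    a=o1+d1*t[0];b=o2+d2*t[1];return (a+b)/2,np.linalg.norm(a-b)
def proj(n,P):
    c=vision.get_calibration(n)
    K=np.array([[c['fx'],0,c['cx']],[0,c['fy'],c['cy']],[0,0,1]])
    q=np.linalg.inv(c['pose'])@np.r_[P,1]
    return cv2.projectPoints(np.array([[q[0],-q[1],-q[2]]]),np.zeros(3),np.zeros(3),K,c['dist'])[0].ravel()
E
python3 - <<'E'
import cv2,numpy as np
t=cv2.imread('pics/top0.png');s=cv2.imread('pics/side0.png')
def crop(im,x,y,w,h,k,f): cv2.imwrite(f,cv2.resize(im[y:y+h,x:x+w],None,fx=k,fy=k,interpolation=cv2.INTER_CUBIC))
crop(t,390,185,80,95,6,'pics/c1.png')
crop(s,330,255,100,105,5,'pics/c2.png')
crop(t,250,105,125,95,6,'pics/c3.png')
crop(s,290,145,130,105,6,'pics/c4.png')
E
```

```text
(no output)
```

View pics/c1.png

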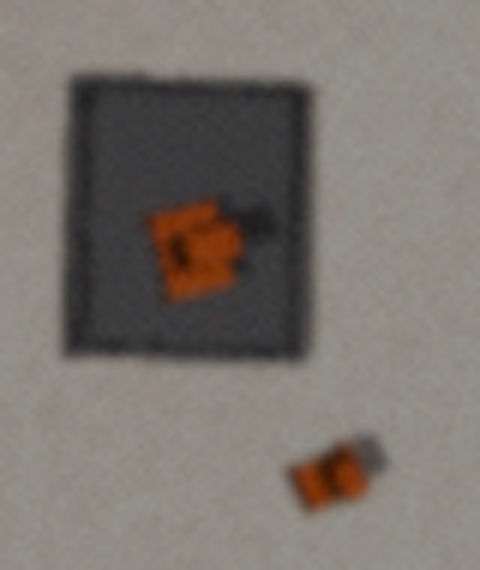

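View pics/c2.png

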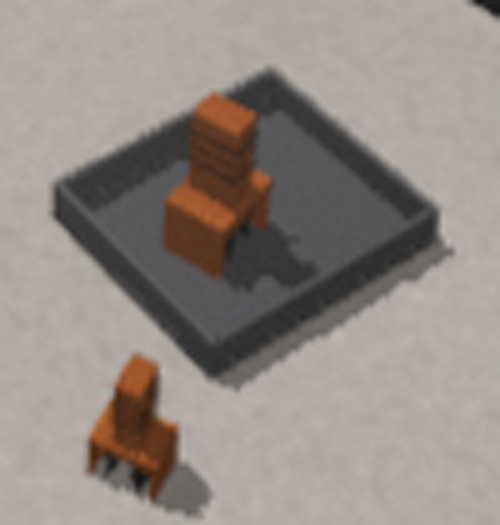

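View pics/c3.png

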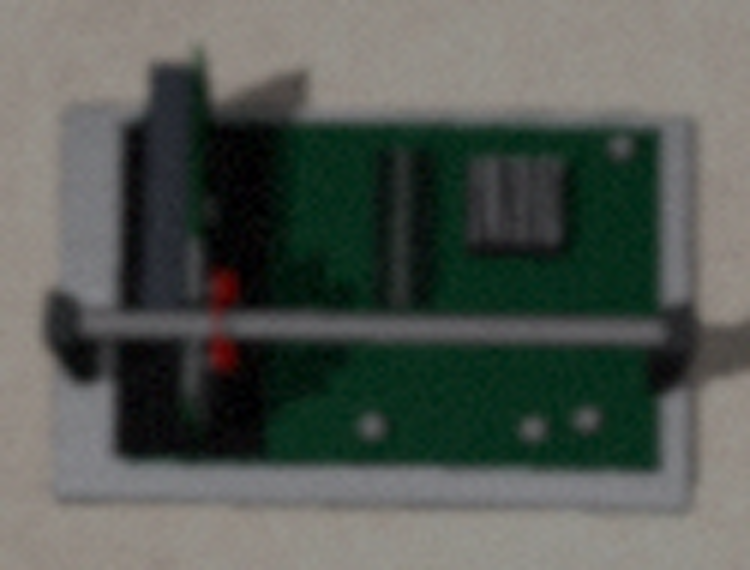

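View pics/c4.png

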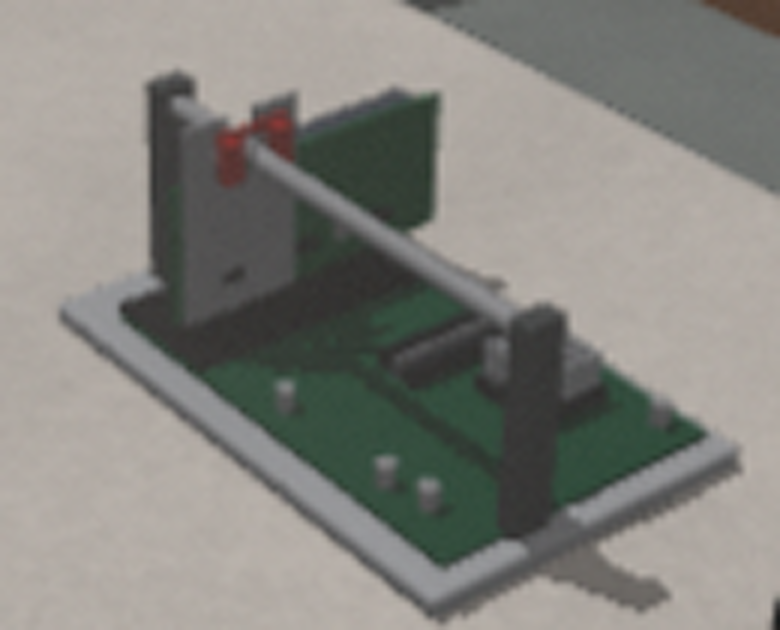

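```bash
python3 - <<'E'
import cv2,numpy as np
t=cv2.imread('pics/top0.png');s=cv2.imread('pics/side0.png')
def crop(im,x,y,w,h,k,f):
    o=cv2.resize(im[y:y+h,x:x+w],None,fx=k,fy=k,interpolation=cv2.INTER_CUBIC)
    o=np.clip(o*1.6,0,255).astype(np.uint8)
    for i in range(0,w,5): cv2.putText(o,str(x+i),(i*k,8),0,.3,(255,255,255),1); cv2.line(o,(i*k,10),(i*k,14),(255,255,255))
    for i in range(0,h,5): cv2.putText(o,str(y+i),(0,i*k+4),0,.3,(255,255,255),1)
    cv2.imwrite(f,o)
crop(t,410,212,30,28,20,'pics/d1.png')
crop(s,355,268,36,48,12,'pics/d2.png')
# bar fit
g=cv2.cvtColor(t,cv2.COLOR_BGR2GRAY).astype(float)
xs=[];ys=[]
for x in list(range(270,282))+list(range(294,358)):
    col=g[152:168,x]; i=col.argmax(); w=np.clip(col[max(0,i-2):i+3]-60,0,None)
    xs.append(x);ys.append(152+(np.arange(max(0,i-2),i+3)*w).sum()/w.sum())
ys=np.array(ys);xs=np.array(xs);p=np.polyfit(xs[12:],ys[12:],1);r=ys-np.polyval(p,xs);print(p,r.std(),np.abs(r).max(), np.round(ys[::6],1))
E
```

```text
[1.62674197e-02 1.54040656e+02] 0.08354766144364956 0.24147381115116673 [158.3 158.5 158.7 158.8 159.  159.2 159.3 159.3 159.5 159.5 159.6 159.7
 159.7]
```

View pics/d1.png

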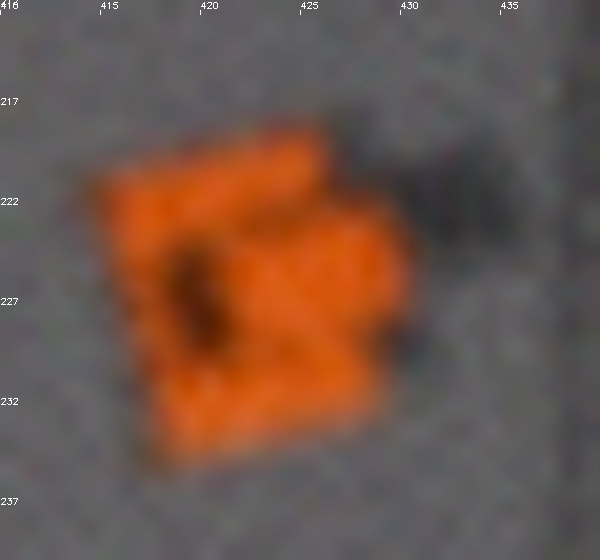

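View pics/d2.png

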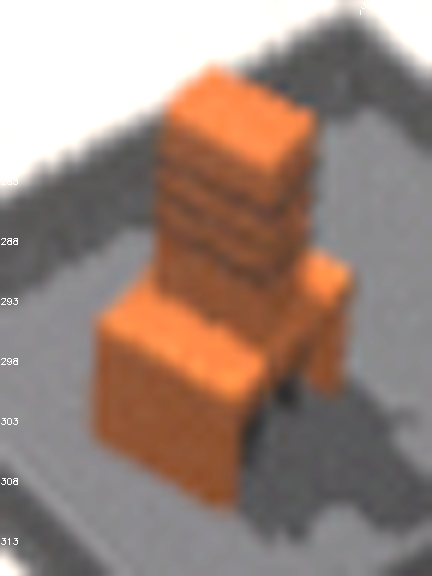

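```bash
python3 - <<'E'
from h import *
f=lambda u,v:(355+(u+.5)/12-.5,268+(v+.5)/12-.5)
r=lambda a:np.round(a,1)
T=[onz('side',f(*p),80) for p in [(215,68),(318,122),(268,165),(165,110)]]
for p in T: print(r(p))
for i in range(4):
    d=T[(i+1)%4]-T[i];print(r(np.hypot(d[0],d[1])),r(np.degrees(np.arctan2(d[1],d[0]))))
c=np.mean(T,axis=0);print('tab top ctr',r(c))
B=[onz('side',f(*p),4) for p in [(97,440),(230,508)]];print('base',r(B),np.degrees(np.arctan2(*(B[1]-B[0])[[1,0]])))
B2=[onz('side',f(*p),34) for p in [(100,322),(235,395),(350,275)]];print('bodytop34',r(B2),[r(np.linalg.norm(B2[i]-B2[i+1])) for i in(0,1)])
g=lambda u,v:(410+(u+.5)/20-.5,212+(v+.5)/20-.5)
for z in (4,34):print(z,[r(onz('top',g(*p),z)) for p in [(100,175),(165,465),(385,410),(320,125)]])
print('tabtop in topview',proj('top',c), 'corner right edges', r(onz('top',g(395,240),80)))
# bar
p=[1.62674197e-02,1.54040656e+02]
P=[onz('top',(u,p[0]*u+p[1]),117) for u in(263,300,361)];print('bar',r(P)); d=P[2]-P[0];print('dir',np.degrees(np.arctan2(-d[1],-d[0])),np.linalg.norm(d))
E
```

```text
[ 451.1 -253.5   80. ]
[ 456.2 -274.3   80. ]
[ 442.1 -276.7   80. ]
[ 437.  -255.9   80. ]
21.4 -76.2
14.4 -170.6
21.4 103.8
14.4 9.7
tab top ctr [ 446.6 -265.1   80. ]
base [[ 425.3 -256.     4. ]
 [ 433.8 -282.5    4. ]] -72.31379051105458
bodytop34 [[ 425.1 -255.1   34. ]
 [ 432.6 -282.5   34. ]
 [ 468.9 -274.    34. ]] [np.float64(28.4), np.float64(37.3)]
4 [array([ 466.2, -247.3,    4. ]), array([ 425.4, -255.6,    4. ]), array([ 433., -287.,    4.]), array([ 473.1, -278.7,    4. ])]
34 [array([ 464.3, -241.6,   34. ]), array([ 424.4, -249.7,   34. ]), array([ 431.7, -280.4,   34. ]), array([ 471. , -272.3,   34. ])]
tabtop in topview [426.66006003 225.73124646] corner right edges [ 452.4 -272.3   80. ]
bar [[622.6 168.1 117. ]
 [620.7  71.1 117. ]
 [617.7 -88.7 117. ]]
dir 88.89834051527737 256.864661238177
```

```bash
cat > go.py <<'E'
# usage: go.py x y z yawdeg(of tool y) : prints remaining shift (m, tool axes) and rotvec
import sys
from workcell import readout
import numpy as np
from scipy.spatial.transform import Rotation as R
s=readout.read_state();Rm=np.array(s['ee_rot']);p=np.array(s['tcp_pos'])
print('t',round(s['time'],2),'tcp',p.round(1),'yaw',np.degrees(np.arctan2(Rm[1,1],Rm[0,1])).round(2),'F',np.round(s['wrist_force'],1),'w',round(s['width'],1))
if len(sys.argv)>4:
    x,y,z,a=map(float,sys.argv[1:5]);a=np.radians(a)
    T=np.c_[[0,0,-1],[np.cos(a),np.sin(a),0],np.cross([0,0,-1],[np.cos(a),np.sin(a),0])]
    print('shift m',((Rm.T@(np.array([x,y,z])-p))/1000).round(4),'rot',R.from_matrix(Rm.T@T).as_rotvec().round(4))
E
python3 -m handwheel '[[1,0,-0.022,0.029,0.12,0,0],[1,0,-0.044,0.058,0.24,0,0],[1,0,-0.066,0.088,0.36,0,0],[1,0,-0.088,0.117,0.48,0,0],[1,0,-0.110,0.147,0.60,0,0]]'
python3 go.py 480 150 222 -76.5
```

```text
time: 0.52
tcp_pos: [354.2, 400.3, 222.2]
ee_rot: [[-0.0, 0.867, 0.498], [-0.0, 0.498, -0.867], [-1.0, -0.001, -0.0]]
wrist_force: [0.5, 0.1, 0.6]
width: 87.2
t 0.52 tcp [354.2 400.3 222.2] yaw 29.86 F [0.5 0.1 0.6] w 87.2
shift m [ 2.000e-04 -1.550e-02  2.797e-01] rot [1.8564e+00 4.0000e-04 4.0000e-04]
```

```bash
python3 -m handwheel '[[1,0,-0.002,0.038,0.12,0,0],[1,0,-0.005,0.076,0.24,0,0],[1,0,-0.007,0.114,0.36,0,0],[1,0,-0.009,0.152,0.48,0,0],[1,0,-0.011,0.190,0.60,0,0]]'
python3 go.py 475 0 200 -76.5
```

```text
time: 0.93
tcp_pos: [440.2, 230.3, 222.4]
ee_rot: [[-0.0, 0.997, -0.079], [0.0, -0.079, -0.997], [-1.0, -0.0, -0.0]]
wrist_force: [0.1, 0.7, -0.2]
width: 86.9
t 0.93 tcp [440.2 230.3 222.4] yaw -4.52 F [ 0.1  0.7 -0.2] w 86.9
shift m [0.0224 0.0528 0.2269] rot [1.2562e+00 1.0000e-04 4.0000e-04]
```

```bash
python3 -m handwheel '[[1,0,0.009,0.038,0.12,0,0],[1,0,0.018,0.076,0.24,0,0],[1,0,0.027,0.114,0.36,0,0],[1,0,0.035,0.152,0.48,0,0],[1,0,0.044,0.190,0.60,0,0]]'
python3 go.py 450 -200 160 -76.5
```

```text
time: 1.35
tcp_pos: [469.6, 37.6, 222.4]
ee_rot: [[-0.0, 0.778, -0.628], [0.0, -0.628, -0.778], [-1.0, -0.0, -0.0]]
wrist_force: [1.7, 0.1, -0.1]
width: 87.1
t 1.35 tcp [469.6  37.6 222.4] yaw -38.9 F [ 1.7  0.1 -0.1] w 87.1
shift m [0.0623 0.134  0.1973] rot [ 6.563e-01 -1.000e-04  4.000e-04]
```

```bash
python3 -m handwheel '[[1,0.005,0.022,0.032,0.12,0,0],[1,0.010,0.044,0.064,0.24,0,0],[1,0.018,0.066,0.096,0.36,0,0],[1,0.025,0.088,0.128,0.48,0,0],[1,0.035,0.110,0.160,0.60,0,0]]'
python3 go.py 447.5 -264.7 130 -76.5
```

```text
time: 1.77
tcp_pos: [455.8, -155.9, 187.6]
ee_rot: [[0.001, 0.288, -0.958], [0.0, -0.958, -0.288], [-1.0, -0.0, -0.001]]
wrist_force: [1.1, 0.5, -1.1]
width: 86.9
t 1.77 tcp [ 455.8 -155.9  187.6] yaw -73.27 F [ 1.1  0.5 -1.1] w 86.9
shift m [0.0575 0.1018 0.0393] rot [ 0.0564 -0.0011  0.0001]
```

```bash
python3 -m handwheel '[[1,0.010,0.025,0.010,0.056,-0.001,0],[1,0.020,0.050,0.020,0.056,-0.001,0],[1,0.035,0.075,0.030,0.056,-0.001,0],[1,0.048,0.095,0.039,0.056,-0.001,0],[1,0.0575,0.1018,0.0393,0.056,-0.001,0]]'
python3 go.py 447.5 -264.7 43 -76.5; python3 - <<'E'
from h import *
t=vision.camera('top')[:,:,::-1];s=vision.camera('side')[:,:,::-1]
cv2.imwrite('pics/top1.png',t);cv2.imwrite('pics/side1.png',s)
a=cv2.resize(t[180:260,380:480],None,fx=4,fy=4,interpolation=2);b=cv2.resize(s[230:330,320:430],None,fx=4,fy=4,interpolation=2)
o=np.zeros((400,840,3),np.uint8);o[:320,:400]=a;o[:400,400:]=b;cv2.imwrite('pics/e1.png',cv2.resize(o,(798,380)))
E
```

```text
time: 2.18
tcp_pos: [446.5, -266.5, 128.9]
ee_rot: [[-0.002, 0.235, -0.972], [-0.001, -0.972, -0.235], [-1.0, 0.001, 0.003]]
wrist_force: [-0.8, -0.7, -0.7]
width: 86.6
t 2.18 tcp [ 446.5 -266.5  128.9] yaw -76.39 F [-0.8 -0.7 -0.7] w 86.6
shift m [ 0.0859 -0.0016 -0.0016] rot [ 0.002   0.0025 -0.0008]
```

View pics/e1.png

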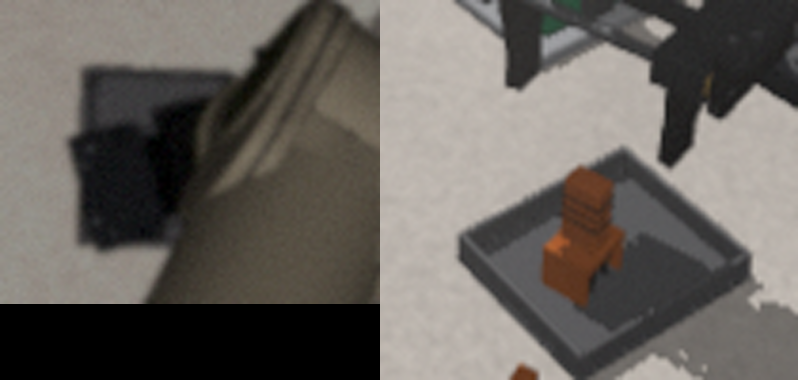

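Side view: tab at about (585,195) in the crop sits midway between the two fingertips (520,85) and (675,160). Descending.

```bash
python3 -m handwheel '[[1,0.015,-0.001,-0.001,0.002,0.002,0],[1,0.030,-0.0013,-0.0012,0.002,0.002,0],[1,0.040,-0.0013,-0.0012,0.002,0.002,0],[1,0.045,-0.0013,-0.0012,0.002,0.002,0],[1,0.045,-0.0013,-0.0012,0.002,0.002,0]]'
python3 go.py 447.5 -264.7 43 -76.5; python3 - <<'E'
from h import *
s=vision.camera('side')[:,:,::-1]
cv2.imwrite('pics/e2.png',cv2.resize(s[230:330,320:430],None,fx=5,fy=5,interpolation=2))
E
```

```text
time: 2.7
tcp_pos: [449.1, -260.6, 84.5]
ee_rot: [[-0.0, 0.238, -0.971], [0.001, -0.971, -0.238], [-1.0, -0.001, 0.0]]
wrist_force: [-0.4, 0.1, 0.1]
width: 87.2
t 2.7 tcp [ 449.1 -260.6   84.5] yaw -76.21 F [-0.4  0.1  0.1] w 87.2
shift m [0.0414 0.0036 0.0025] rot [0.0051 0.0001 0.0009]
```

View pics/e2.png

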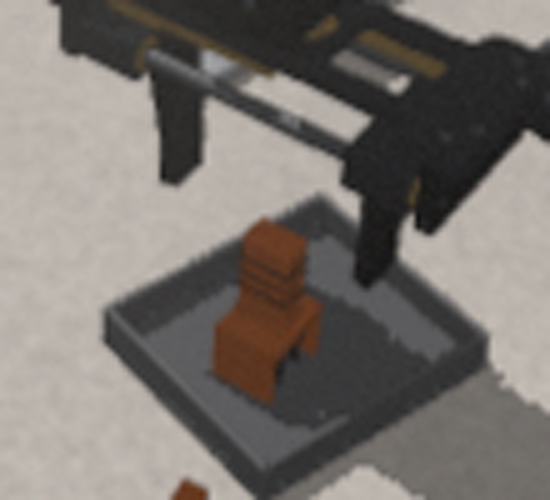

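```bash
python3 -m handwheel '[[1,0.008,0.0036,0.0025,0,0,0],[1,0.018,0.0036,0.0025,0,0,0],[1,0.030,0.0036,0.0025,0,0,0],[1,0.0414,0.0036,0.0025,0,0,0],[1,0.0414,0.0036,0.0025,0,0,0]]'
python3 go.py 447.5 -264.7 43 -76.5
```

```text
time: 3.17
tcp_pos: [446.3, -264.7, 40.9]
ee_rot: [[-0.003, 0.238, -0.971], [0.001, -0.971, -0.238], [-1.0, -0.002, 0.002]]
wrist_force: [-0.6, 0.9, -0.4]
width: 87.0
t 3.17 tcp [ 446.3 -264.7   40.9] yaw -76.26 F [-0.6  0.9 -0.4] w 87.0
shift m [-0.0021  0.0002 -0.0012] rot [0.0042 0.0023 0.0019]
```

Settle one call, then close.

```bash
python3 -m handwheel '[[1,0,0,0,0,0,0],[0.7,0,0,0,0,0,0],[0.5,0,0,0,0,0,0],[0.4,0,0,0,0,0,0],[0.35,0,0,0,0,0,0]]' 10
python3 go.py 447.5 -264.7 43 -76.5;  python3 - <<'E'
from h import *
s=vision.camera('side')[:,:,::-1]
cv2.imwrite('pics/e3.png',cv2.resize(s[230:330,320:430],None,fx=5,fy=5,interpolation=2))
E
```

```text
time: 3.58
tcp_pos: [448.1, -265.6, 44.0]
ee_rot: [[0.002, 0.238, -0.971], [0.0, -0.971, -0.238], [-1.0, 0.0, -0.002]]
wrist_force: [-0.6, -0.4, 0.2]
width: 67.9
t 3.58 tcp [ 448.1 -265.6   44. ] yaw -76.26 F [-0.6 -0.4  0.2] w 67.9
shift m [ 0.001  -0.001   0.0004] rot [ 0.0042 -0.0017 -0.0002]
```

View pics/e3.png

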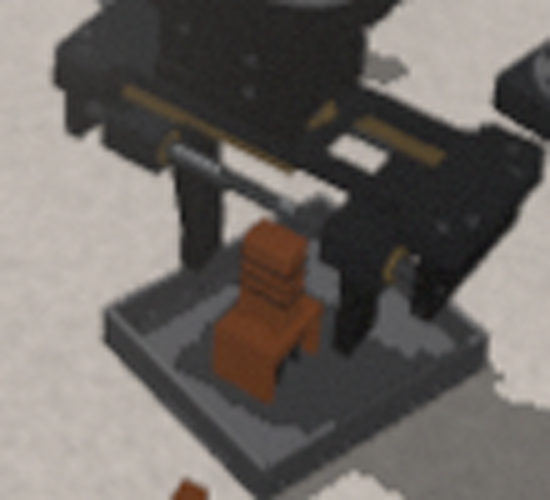

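```bash
python3 -c "
from h import *
for z in(44,63,80):print((proj('side',np.array([447.5,-264.7,z]))-[320,230])*5)"
python3 -m handwheel '[[0.5,0,0,0,0,0,0],[0.3,0,0,0,0,0,0],[0.2,0,0,0,0,0,0],[0.15,0,0,0,0,0,0],[0.1,0,0,0,0,0,0]]' 10
python3 go.py 447.5 -264.7 43 -76.5
python3 -m handwheel '[[0.1,0,0,0,0,0,0],[0,0,0,0,0,0,0],[0,0,0,0,0,0,0],[0,0,0,0,0,0,0],[0,0,0,0,0,0,0]]' 10
```

```text
[269.11469862 295.35039147]
[271.74751777 263.60539961]
[274.15883715 234.54261037]
time: 4.05
tcp_pos: [447.8, -265.5, 43.6]
ee_rot: [[0.001, 0.237, -0.971], [0.0, -0.971, -0.237], [-1.0, -0.0, -0.001]]
wrist_force: [-0.4, -0.2, 0.4]
width: 31.1
t 4.05 tcp [ 447.8 -265.5   43.6] yaw -76.26 F [-0.4 -0.2  0.4] w 31.1
shift m [ 0.0006 -0.0008  0.0001] rot [ 0.0042 -0.0011  0.0001]
time: 4.47
tcp_pos: [447.8, -265.5, 43.6]
ee_rot: [[0.001, 0.238, -0.971], [0.0, -0.971, -0.238], [-1.0, -0.0, -0.001]]
wrist_force: [-0.4, -0.3, 0.7]
width: 23.9
```

```bash
python3 -m handwheel '[[0,0,0,0,0,0,0],[0,0,0,0,0,0,0],[0,-0.006,0,0,0,0,0],[0,-0.015,0,0,0,0,0],[0,-0.030,0,0,0,0,0]]' 50
python3 -m handwheel '[[0,-0.03,0,0,0,0,0],[0,-0.065,0,0,0,0,0],[0,-0.1,0,0,0,0,0],[0,-0.13,0,0,0,0,0],[0,-0.15,0,0,0,0,0]]'
python3 go.py 619.7 14.7 215 -91.1;  python3 - <<'E'
from h import *
s=vision.camera('side')[:,:,::-1]
cv2.imwrite('pics/e4.png',cv2.resize(s[180:330,320:430],None,fx=4,fy=4,interpolation=2))
E
```

```text
time: 4.88
tcp_pos: [447.1, -265.3, 73.7]
ee_rot: [[-0.001, 0.237, -0.971], [0.001, -0.971, -0.237], [-1.0, -0.001, 0.001]]
wrist_force: [0.3, -0.1, -0.8]
width: 23.5
time: 5.3
tcp_pos: [448.0, -266.4, 227.6]
ee_rot: [[0.005, 0.236, -0.972], [-0.0, -0.972, -0.236], [-1.0, 0.002, -0.005]]
wrist_force: [1.0, -0.7, -1.3]
width: 23.4
t 5.3 tcp [ 448.  -266.4  227.6] yaw -76.32 F [ 1.  -0.7 -1.3] w 23.4
shift m [ 0.0133 -0.2326 -0.2332] rot [ 0.258  -0.0048 -0.001 ]
```

View pics/e4.png

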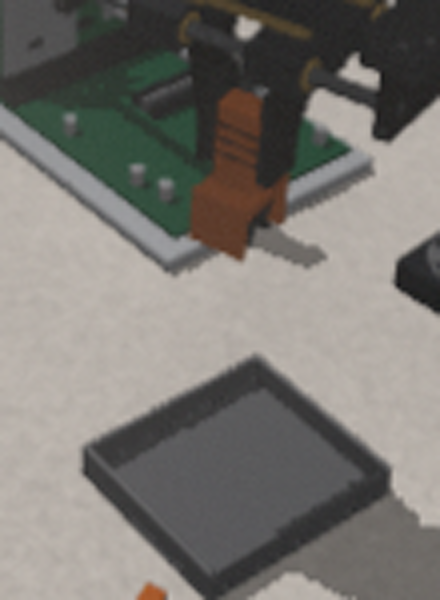

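```bash
python3 -m handwheel '[[0,0,-0.012,-0.012,0.05,-0.003,0],[0,0,-0.035,-0.035,0.1,-0.004,0],[0,0,-0.058,-0.058,0.15,-0.004,0],[0,0,-0.080,-0.080,0.2,-0.004,0],[0,0,-0.10,-0.10,0.25,-0.004,0]]'
python3 go.py 619.7 14.7 215 -91.1
```

```text
time: 5.77
tcp_pos: [521.7, -142.9, 224.3]
ee_rot: [[-0.002, -0.012, -1.0], [0.0, -1.0, 0.012], [-1.0, -0.0, 0.002]]
wrist_force: [0.5, 0.3, -0.9]
width: 23.6
t 5.77 tcp [ 521.7 -142.9  224.3] yaw -90.71 F [ 0.5  0.3 -0.9] w 23.6
shift m [ 0.0092 -0.1588 -0.0961] rot [0.0068 0.0022 0.0002]
```

```bash
python3 -m handwheel '[[0,0,-0.034,-0.021,0.007,0.002,0],[0,0,-0.068,-0.042,0.007,0.002,0],[0,0.003,-0.102,-0.062,0.007,0.002,0],[0,0.006,-0.132,-0.080,0.007,0.002,0],[0,0.006,-0.152,-0.092,0.007,0.002,0]]'
python3 -m handwheel '[[0,0,0,0,0,0,0],[0,0,0,0,0,0,0],[0,0,0,0,0,0,0],[0,0,0,0,0,0,0],[0,0,0,0,0,0,0]]'
python3 go.py 619.7 14.7 160 -91.1
python3 - <<'E'
from h import *
for n,(x,y,w,h) in {'top':(250,105,125,95),'side':(290,110,130,130)}.items():
    s=vision.camera(n)[:,:,::-1];cv2.imwrite(f'pics/{n}5.png',s)
    cv2.imwrite(f'pics/f5{n}.png',cv2.resize(s[y:y+h,x:x+w],None,fx=4.5,fy=4.5,interpolation=2))
E
```

```text
time: 6.18
tcp_pos: [615.4, 10.7, 217.0]
ee_rot: [[-0.002, -0.014, -1.0], [0.0, -1.0, 0.014], [-1.0, -0.0, 0.002]]
wrist_force: [0.5, 0.1, -0.4]
width: 23.6
time: 6.6
tcp_pos: [614.2, 4.9, 217.9]
ee_rot: [[-0.0, -0.019, -1.0], [-0.0, -1.0, 0.019], [-1.0, 0.0, 0.0]]
wrist_force: [-0.5, -0.1, -0.6]
width: 23.4
t 6.6 tcp [614.2   4.9 217.9] yaw -91.11 F [-0.5 -0.1 -0.6] w 23.4
shift m [ 0.0579 -0.0099 -0.0053] rot [-0.0001  0.0004 -0.0001]
```

View pics/f5top.png

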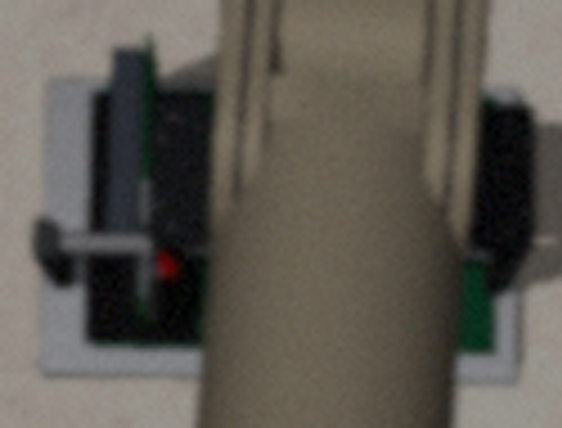

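View pics/f5side.png

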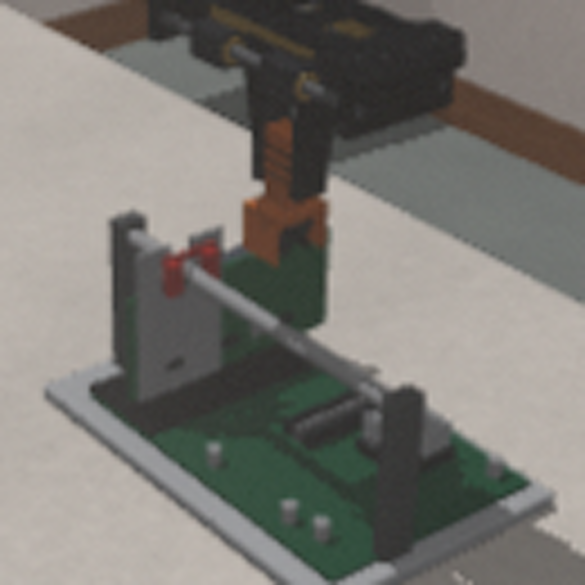

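```bash
python3 - <<'E'
from h import *
def crop(im,x,y,w,h,k,f):
    o=cv2.resize(im[y:y+h,x:x+w],None,fx=k,fy=k,interpolation=cv2.INTER_CUBIC)
    o=np.clip(o*1.4,0,255).astype(np.uint8)
    for i in range(0,w,5): cv2.putText(o,str(x+i),(i*k,8),0,.3,(255,0,255),1)
    for i in range(0,h,5): cv2.putText(o,str(y+i),(0,i*k+4),0,.3,(255,0,255),1)
    cv2.imwrite(f,o)
crop(cv2.imread('pics/side0.png'),320,155,60,48,12,'pics/g1.png')
crop(cv2.imread('pics/side5.png'),335,130,35,42,14,'pics/g2.png')
# predicted bar outline in side with axis at x=619.7@y14.7 dir 88.9
for y in (-50,0,50,80):
  x=619.7+(y-14.7)*np.cos(np.radians(88.9)); print(y,proj('side',np.array([x,y,115.])))
print('clip origin pred',proj('side',np.array([614.2,4.9,217.9-23.6])))
E
```

```text
-50 [367.18680245 193.16268822]
0 [355.02190778 185.27213819]
50 [343.60411223 177.86557069]
80 [337.08372012 173.63561643]
clip origin pred [353.30137368 159.22863024]
```

View pics/g1.png

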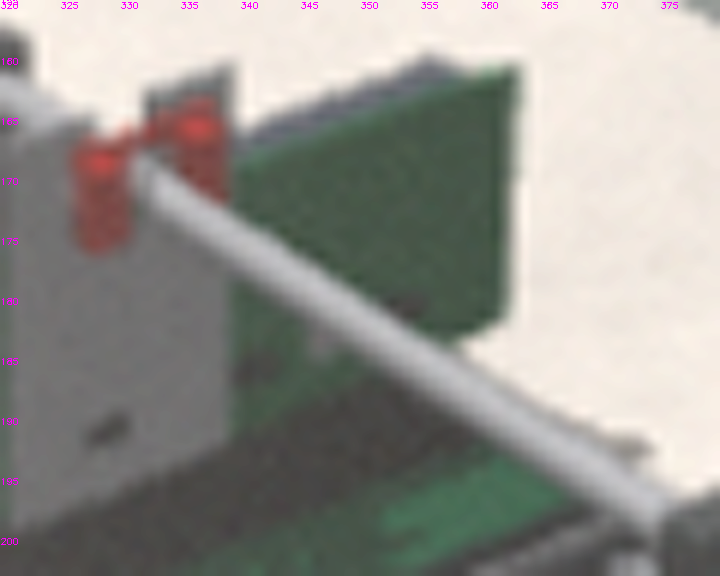

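View pics/g2.png

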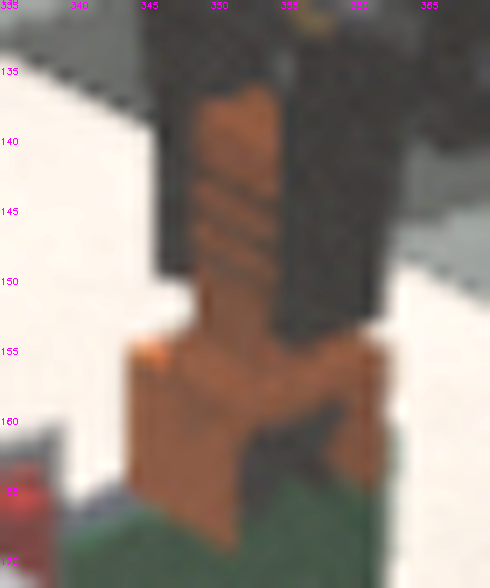

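```bash
python3 - <<'E'
from h import *
a=np.radians(88.89)
ux=np.array([np.sin(a),-np.cos(a),0]);uy=np.array([np.cos(a),np.sin(a),0])
o=np.array([614.2,4.9,217.9-23.6])
obs={(-19.5,-15,-16):(351.5,168.8),(19.5,-15,-16):(361.7,164.5),(-19.5,15,-16):(343.7,164.4),(-8,0,60):None}
for k,v in obs.items():
    P=o+ux*k[0]+uy*k[1]+np.array([0,0,k[2]]);q=proj('side',P)
    print(k,q.round(1),v, (onz('side',v,P[2])-P).round(1) if v else '')
s=cv2.imread('pics/side0.png').astype(float);g=s.mean(2)
# perpendicular profiles along predicted bar
for y in(-60,-40,-20,0,20,40,60):
  x=619.7+(y-14.7)*np.cos(a);c=proj('side',np.array([x,y,115.]));c2=proj('side',np.array([x,y+5,115.]));t=(c2-c)/np.linalg.norm(c2-c);n=np.array([-t[1],t[0]]); n*=np.sign(n[1])
  dd=np.arange(-5,5.1,.25);m=np.array([c+n*d for d in dd]).astype(np.float32)
  pr=cv2.remap(g.astype(np.float32),m[:,0][None],m[:,1][None],cv2.INTER_LINEAR)[0]
  e=np.gradient(pr)
  print(y,pr[::2].round(0).astype(int))
  w=6*400/np.linalg.norm(np.array([x,y,115])-vision.get_calibration('side')['pose'][:3,3]); print('   rad px',w.round(2))
E
```

```text
(-19.5, -15, -16) [351. 169.] (351.5, 168.8) [ 1.8 -0.   0. ]
(19.5, -15, -16) [362.5 164.7] (361.7, 164.5) [-1.  2.  0.]
(-19.5, 15, -16) [343.8 164.6] (343.7, 164.4) [0.5 0.9 0. ]
(-8, 0, 60) [351.6 138.9] None 
-60 [151 133 121 110 110 117 126 134 139 136 128 117 104  90  75  61  59  59
  63  72  81]
   rad px 2.27
-40 [169 169 166 155 139 128 125 130 135 135 127 118 103  88  76  69  64  64
  65  64  63]
   rad px 2.24
-20 [168 167 166 160 151 141 134 133 137 137 128 118 104  88  70  60  52  50
  49  50  51]
   rad px 2.22
0 [ 54  54  54  61  72  88 106 127 133 134 127 116 102  87  71  61  54  49
  49  50  51]
   rad px 2.19
20 [ 57  55  54  54  55  70  97 121 131 133 127 116 104  88  73  63  57  55
  55  55  54]
   rad px 2.17
40 [ 56  57  57  58  61  73  98 122 131 136 128 116 102  87  73  66  61  58
  57  56  56]
   rad px 2.14
60 [ 56  57  58  57  58  80 105 124 132 134 126 117 103  87  73  63  58  60
  62  64  68]
   rad px 2.11
```

```bash
python3 -m handwheel '[[0,0.005,-0.002,-0.004,0,0,0],[0,0.015,-0.004,-0.0053,0,0,0],[0,0.030,-0.005,-0.0053,0,0,0],[0,0.045,-0.005,-0.0053,0,0,0],[0,0.055,-0.005,-0.0053,0,0,0]]'
python3 -m handwheel '[[0,0,0,0,0,0,0],[0,0,0,0,0,0,0],[0,0,0,0,0,0,0],[0,0,0,0,0,0,0],[0,0,0,0,0,0,0]]'
python3 go.py 619.5 10 150 -91.1
python3 - <<'E'
from h import *
s=vision.camera('side')[:,:,::-1];cv2.imwrite('pics/side6.png',s)
x,y,w,h=320,130,60,60
cv2.imwrite('pics/f6.png',cv2.resize(np.clip(s[y:y+h,x:x+w]*1.4,0,255).astype(np.uint8),None,fx=9,fy=9,interpolation=2))
E
```

```text
time: 7.12
tcp_pos: [619.2, 11.7, 159.9]
ee_rot: [[-0.003, -0.017, -1.0], [-0.0, -1.0, 0.017], [-1.0, 0.001, 0.003]]
wrist_force: [0.0, 0.4, -1.1]
width: 23.8
time: 7.53
tcp_pos: [620.3, 11.3, 163.2]
ee_rot: [[0.0, -0.017, -1.0], [0.0, -1.0, 0.017], [-1.0, -0.0, -0.0]]
wrist_force: [0.7, 0.5, -0.3]
width: 23.7
t 7.53 tcp [620.3  11.3 163.2] yaw -90.99 F [ 0.7  0.5 -0.3] w 23.7
shift m [0.0132 0.0013 0.0008] rot [ 0.002  -0.0003  0.0001]
```

View pics/f6.png

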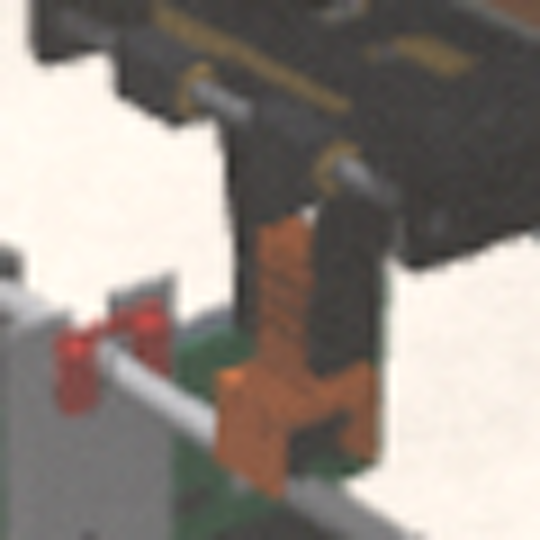

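```bash
python3 -m handwheel '[[0,0.002,0,0.0006,0.002,0,0],[0,0.005,0,0.0006,0.002,0,0],[0,0.008,0,0.0006,0.002,0,0],[0,0.010,0,0.0006,0.002,0,0],[0,0.010,0,0.0006,0.002,0,0]]'
python3 go.py 619.5 11 139 -91.1
python3 -m handwheel '[[0,0.0007,0,0,0,0,0],[0,0.0014,0,0,0,0,0],[0,0.002,0,0,0,0,0],[0,0.002,0,0,0,0,0],[0,0.002,0,0,0,0,0]]'
python3 go.py 619.5 11 139 -91.1
```

```text
time: 8.0
tcp_pos: [619.3, 11.3, 151.9]
ee_rot: [[-0.001, -0.019, -1.0], [-0.0, -1.0, 0.019], [-1.0, 0.0, 0.001]]
wrist_force: [-0.6, -0.4, -0.7]
width: 23.6
t 8.0 tcp [619.3  11.3 151.9] yaw -91.1 F [-0.6 -0.4 -0.7] w 23.6
shift m [ 0.0129  0.0003 -0.0002] rot [ 0.0001  0.0011 -0.0003]
time: 8.42
tcp_pos: [619.6, 11.3, 150.7]
ee_rot: [[-0.0, -0.019, -1.0], [-0.0, -1.0, 0.019], [-1.0, 0.0, 0.0]]
wrist_force: [0.8, 0.4, 1.5]
width: 23.7
t 8.42 tcp [619.6  11.3 150.7] yaw -91.1 F [0.8 0.4 1.5] w 23.7
shift m [0.0117 0.0003 0.0001] rot [ 0.      0.0001 -0.0001]
```

```bash
for i in 1; do python3 -m handwheel '[[0,0.0005,0,0,0,0,0],[0,0.001,0,0,0,0,0],[0,0.0015,0,0,0,0,0],[0,0.0015,0,0,0,0,0],[0,0.0015,0,0,0,0,0]]' | egrep 'tcp_pos|force|width'
python3 -m handwheel '[[0,0.0005,0,0,0,0,0],[0,0.001,0,0,0,0,0],[0,0.001,0,0,0,0,0],[0,0.001,0,0,0,0,0],[0,0.001,0,0,0,0,0]]' | egrep 'tcp_pos|force|width'; done
```

```text
tcp_pos: [619.9, 11.3, 150.0]
wrist_force: [-0.4, 0.5, 6.6]
width: 23.9
tcp_pos: [620.0, 11.3, 149.3]
wrist_force: [-0.2, -0.5, 9.4]
width: 23.5
```

```bash
C='tcp_pos|force|width'; python3 -m handwheel '[[0,0.0005,0,0,0,0,0],[0,0.001,0,0,0,0,0],[0,0.0015,0,0,0,0,0],[0,0.0015,0,0,0,0,0],[0,0.0015,0,0,0,0,0]]' | egrep "$C"
python3 -m handwheel '[[0,0.0005,0,0,0,0,0],[0,0.001,0,0,0,0,0],[0,0.001,0,0,0,0,0],[0,0.001,0,0,0,0,0],[0,0.001,0,0,0,0,0]]' | egrep "$C"
```

```text
tcp_pos: [620.2, 11.3, 148.6]
wrist_force: [-3.1, -0.0, 15.8]
width: 23.8
tcp_pos: [620.7, 11.2, 148.0]
wrist_force: [-1.8, -0.5, 17.0]
width: 23.4
```

```bash
python3 - <<'E'
from h import *
s=vision.camera('side')[:,:,::-1]
x,y,w,h=320,130,60,60
cv2.imwrite('pics/f7.png',cv2.resize(np.clip(s[y:y+h,x:x+w]*1.4,0,255).astype(np.uint8),None,fx=9,fy=9,interpolation=2))
E
```

```text
(no output)
```

View pics/f7.png

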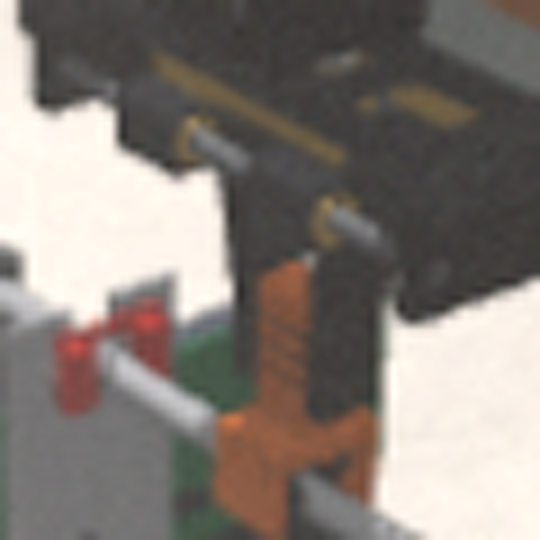

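```bash
C='tcp_pos|force|width'; python3 -m handwheel '[[0,0.0005,0,0.0003,0,0,0],[0,0.001,0,0.0006,0,0,0],[0,0.001,0,0.0006,0,0,0],[0,0.001,0,0.0006,0,0,0],[0,0.001,0,0.0006,0,0,0]]' | egrep "$C"
python3 -m handwheel '[[0,0.0005,0,0,0,0,0],[0,0.001,0,0,0,0,0],[0,0.001,0,0,0,0,0],[0,0.001,0,0,0,0,0],[0,0.001,0,0,0,0,0]]' | egrep "$C"
```

```text
tcp_pos: [620.7, 11.2, 147.1]
wrist_force: [-0.2, 0.3, 15.8]
width: 23.4
tcp_pos: [618.8, 11.3, 143.5]
wrist_force: [1.0, -0.4, 1.0]
width: 23.6
```

```bash
C='tcp_pos|force|width'; python3 -m handwheel '[[0,0.0005,0,0,0,0,0],[0,0.001,0,0,0,0,0],[0,0.0015,0,0,0,0,0],[0,0.002,0,0,0,0,0],[0,0.002,0,0,0,0,0]]' | egrep "$C"
python3 -m handwheel '[[0,0.0005,0,0,0,0,0],[0,0.001,0,0,0,0,0],[0,0.001,0,0,0,0,0],[0,0.001,0,0,0,0,0],[0,0.001,0,0,0,0,0]]' | egrep "$C"

```

```text
tcp_pos: [618.2, 11.3, 140.6]
wrist_force: [2.4, 0.4, -7.1]
width: 23.6
tcp_pos: [618.4, 11.3, 140.0]
wrist_force: [2.3, 0.2, -9.0]
width: 23.8
```

```bash
C='tcp_pos|force|width'; python3 -m handwheel '[[0,0.0005,0,-0.0003,0,0,0],[0,0.001,0,-0.0006,0,0,0],[0,0.001,0,-0.0006,0,0,0],[0,0.001,0,-0.0006,0,0,0],[0,0.001,0,-0.0006,0,0,0]]' | egrep "$C"
python3 -m handwheel '[[0,0.0005,0,0,0,0,0],[0,0.001,0,-0.0004,0,0,0],[0,0.001,0,-0.0004,0,0,0],[0,0.001,0,-0.0004,0,0,0],[0,0.001,0,-0.0004,0,0,0]]' | egrep "$C"

```

```text
tcp_pos: [619.1, 11.3, 139.3]
wrist_force: [0.7, -0.2, -6.5]
width: 23.3
tcp_pos: [619.6, 11.3, 138.5]
wrist_force: [-1.4, -1.1, -2.4]
width: 23.4
```

```bash
python3 - <<'E'
from h import *
s=vision.camera('side')[:,:,::-1];cv2.imwrite('pics/side8.png',s)
x,y,w,h=320,135,60,60
cv2.imwrite('pics/f8.png',cv2.resize(np.clip(s[y:y+h,x:x+w]*1.4,0,255).astype(np.uint8),None,fx=9,fy=9,interpolation=2))
E
```

```text
(no output)
```

View pics/f8.png

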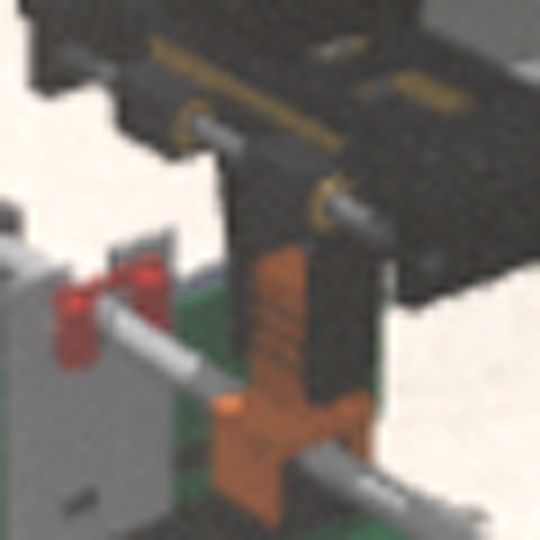

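```bash
C='time|tcp_pos|force|width'; python3 -m handwheel '[[0,0.0004,0,0,0,0,0],[0,0.0007,0,0,0,0,0],[0,0.0007,0,0,0,0,0],[0,0.0007,0,0,0,0,0],[0,0.0007,0,0,0,0,0]]' | egrep "$C"
python3 -m handwheel '[[0,0,-0.001,0,0,0,0],[0,0,-0.003,0,0,0,0],[0,0,-0.006,0,0,0,0],[0,0,-0.009,0,0,0,0],[0,0,-0.012,0,0,0,0]]' | egrep "$C"
python3 -m handwheel '[[0,0,-0.002,0,0,0,0],[0,0,-0.004,0,0,0,0],[0,0,-0.006,0,0,0,0],[0,0,-0.008,0,0,0,0],[0,0,-0.010,0,0,0,0]]' | egrep "$C"
python3 - <<'E'
from h import *
t=cv2.imread('pics/top0.png').astype(int)
m=((t[:,:,2]-t[:,:,1]>40)&(t[:,:,2]-t[:,:,0]>40)).astype(np.uint8)[140:180,275:300]
ys,xs=np.nonzero(m);print('red cols',xs.min()+275,xs.max()+275,'rows',ys.min()+140,ys.max()+140)
r=t[:,:,2]-t[:,:,1]
for v in range(150,168):print(v,r[v,280:296])
for z in(115,122): print(onz('top',(xs.max()+275.5,163),z))
E
```

```text
time: 13.1
tcp_pos: [619.8, 11.3, 138.4]
wrist_force: [-5.0, 0.4, 5.6]
width: 23.9
time: 13.52
tcp_pos: [620.6, 20.8, 138.4]
wrist_force: [-1.1, -5.8, 2.5]
width: 23.6
time: 13.93
tcp_pos: [620.8, 30.8, 138.4]
wrist_force: [-1.6, -6.4, 3.7]
width: 23.7
red cols 285 289 rows 150 166
150 [ -5  -1   1   4  12  30  44  40  40  25   3   0   0  -1 -10 -14]
151 [ -5  -4  -1   2  13  36  57  62  59  32   8   3   2  -1  -9 -13]
152 [ -3  -1  -2   3  12  36  63  76  72  43  13   3   2   0  -4 -14]
153 [ -3  -1  -1   2  12  38  64  72  72  42  13   2  -5  -7  -4 -11]
154 [ -5   0   0   2  15  38  61  67  59  33  12  -2  -3   0  -7 -11]
155 [  0  -4  -1   1  14  37  51  57  41  18   4   4  -3  -1 -10  -8]
156 [ 0 -3 -3  0 14 34 46 33 14  5  3  3 -3  1  1 -4]
157 [ 3 -2  0  0 10 29 36 19  6  3  0  0  1  1  1  2]
158 [-1  2  1  1 10 20 25 12  2  1 -2 -1  1 -1  0  3]
159 [-1  1  1  0  6 21 24  9  2  0  1  0  1 -2 -1  1]
160 [-2  2 -1  1 10 25 32 18  8  1 -2  1  3  2 -1 -1]
161 [ 1 -2  1  5 15 37 53 40 24 11  1  3  3 -1 -1 -3]
162 [ -4  -4   2   1  22  50  70  68  48  24   8   1   4   1  -7 -10]
163 [ -6  -2   2   2  22  55  76  80  62  34   8  -1   0  -3  -8 -15]
164 [ -1   0  -1   1  16  48  75  78  66  36  10   3  -2  -1 -13 -12]
165 [ -4   0   2   1  13  41  64  68  61  29   5   3   3  -4  -7 -14]
166 [  2  -2  -1   1   8  22  39  46  34  22   1   2   6  -3  -8 -13]
167 [ -4  -2  -2   2   4   7  18  19  14   8   4   0   0  -4 -14 -12]
[610.2807046   98.64807083 115.        ]
[609.03336069  98.27554872 122.        ]
```

```bash
C='time|tcp_pos|force|width'; python3 -m handwheel '[[0,0,-0.004,0,0,0,0],[0,0,-0.008,0,0,0,0],[0,0,-0.012,0,0,0,0],[0,0,-0.016,0,0,0,0],[0,0,-0.020,0,0,0,0]]' | egrep "$C"
python3 -m handwheel '[[0,0,-0.004,0,0,0,0],[0,0,-0.008,0,0,0,0],[0,0,-0.012,0,0,0,0],[0,0,-0.015,0,0,0,0],[0,0,-0.018,0,0,0,0]]' | egrep "$C"
python3 -m handwheel '[[0,0,-0.001,0,0,0,0],[0,0,-0.002,0,0,0,0],[0,0,-0.003,0,0,0,0],[0,0,-0.004,0,0,0,0],[0,0,-0.005,0,0,0,0]]' | egrep "$C"
python3 - <<'E'
from h import *
s=vision.camera('side')[:,:,::-1];cv2.imwrite('pics/side9.png',s)
x,y,w,h=310,120,60,60
cv2.imwrite('pics/f9.png',cv2.resize(np.clip(s[y:y+h,x:x+w]*1.4,0,255).astype(np.uint8),None,fx=9,fy=9,interpolation=2))
E
```

```text
time: 14.35
tcp_pos: [621.2, 50.9, 138.4]
wrist_force: [-0.8, -5.9, 3.4]
width: 23.3
time: 14.77
tcp_pos: [621.6, 69.0, 138.4]
wrist_force: [-1.1, -5.3, 3.7]
width: 23.5
time: 15.18
tcp_pos: [621.7, 73.9, 138.4]
wrist_force: [-2.2, -5.7, 3.9]
width: 23.7
```

View pics/f9.png

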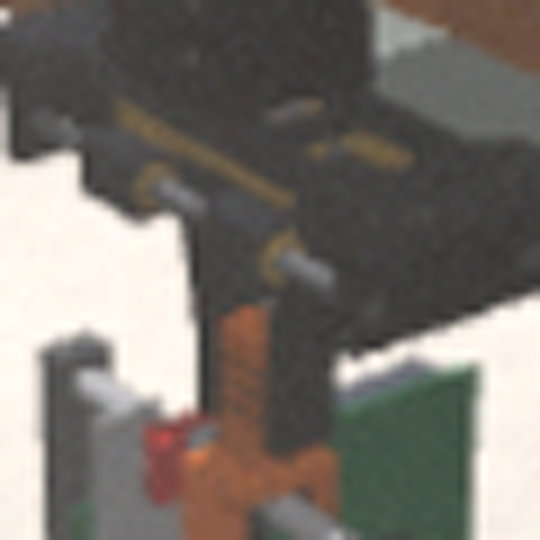

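```bash
C='time|tcp_pos|force|width'; for k in 1 2 3 4; do python3 -m handwheel '[[0,0,-0.0004,0,0,0,0],[0,0,-0.0008,0,0,0,0],[0,0,-0.0012,0,0,0,0],[0,0,-0.0016,0,0,0,0],[0,0,-0.002,0,0,0,0]]' | egrep "$C"; done
```

```text
time: 15.65
tcp_pos: [621.7, 75.8, 138.4]
wrist_force: [-1.8, -6.7, 3.4]
width: 23.8
time: 16.07
tcp_pos: [621.7, 77.8, 138.4]
wrist_force: [-1.4, -5.5, 5.2]
width: 23.8
time: 16.48
tcp_pos: [621.8, 79.8, 138.4]
wrist_force: [-1.4, -6.0, 4.2]
width: 23.5
time: 16.9
tcp_pos: [621.9, 81.8, 138.4]
wrist_force: [-1.8, -6.0, 4.1]
width: 23.7
```

```bash
C='tcp_pos|force'; for k in 1 2 3; do python3 -m handwheel '[[0,0,-0.0002,0,0,0,0],[0,0,-0.0004,0,0,0,0],[0,0,-0.0006,0,0,0,0],[0,0,-0.0008,0,0,0,0],[0,0,-0.001,0,0,0,0]]' | egrep "$C"; done
```

```text
tcp_pos: [621.9, 82.8, 138.4]
wrist_force: [-1.8, -6.6, 3.9]
tcp_pos: [621.9, 83.5, 138.4]
wrist_force: [-2.3, -7.3, 3.9]
tcp_pos: [621.9, 84.2, 138.4]
wrist_force: [-1.9, -7.8, 3.9]
```

```bash
C='tcp_pos|force'; python3 -m handwheel '[[0,0,-0.0002,0,0,0,0],[0,0,-0.0004,0,0,0,0],[0,0,-0.0006,0,0,0,0],[0,0,-0.0008,0,0,0,0],[0,0,-0.001,0,0,0,0]]' | egrep "$C"
python3 -m handwheel '[[0,0,0,0,0,0,0],[0,0,0,0,0,0,0],[0,0,0,0,0,0,0],[0,0,0,0,0,0,0],[0,0,0,0,0,0,0]]' | egrep "$C"
python3 - <<'E'
from h import *
s=vision.camera('side')[:,:,::-1];cv2.imwrite('pics/side10.png',s)
x,y,w,h=310,120,60,60
cv2.imwrite('pics/f10.png',cv2.resize(np.clip(s[y:y+h,x:x+w]*1.4,0,255).astype(np.uint8),None,fx=9,fy=9,interpolation=2))
E
```

```text
tcp_pos: [621.9, 85.0, 138.5]
wrist_force: [-2.7, -8.3, 3.8]
tcp_pos: [621.9, 85.0, 138.5]
wrist_force: [-1.8, -8.1, 3.8]
```

View pics/f10.png

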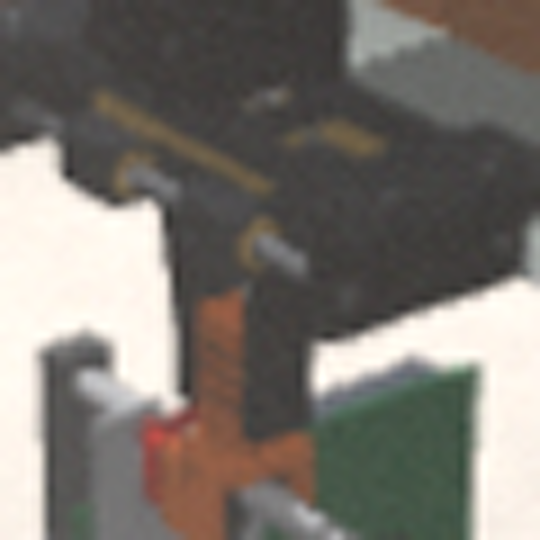

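```bash
C='tcp_pos|force|width'; python3 -m handwheel '[[0,-0.0002,0.0006,0.0002,0,0,0],[0,-0.0005,0.0012,0.0004,0,0,0],[0,-0.0006,0.0018,0.0006,0,0,0],[0,-0.0006,0.0024,0.0006,0,0,0],[0,-0.0006,0.0024,0.0006,0,0,0]]' 20 | egrep "$C"
```

```text
tcp_pos: [621.3, 85.0, 138.5]
wrist_force: [3.5, -4.5, -2.3]
width: 23.8
```

```bash
C='tcp_pos|force|width'; python3 -m handwheel '[[0,0.0002,0.0006,-0.0003,0,0,0],[0,0.0002,0.0012,-0.0003,0,0,0],[0,0.0002,0.0016,-0.0003,0,0,0],[0,0.0002,0.0016,-0.0003,0,0,0],[0,0.0002,0.0016,-0.0003,0,0,0]]' 5 | egrep "$C"
python3 -m handwheel '[[0.3,0,0,0,0,0,0],[0.35,0,0,0,0,0,0],[0.4,0,0,0,0,0,0],[0.45,0,0,0,0,0,0],[0.5,0,0,0,0,0,0]]' | egrep "$C"
python3 - <<'E'
from h import *
s=vision.camera('side')[:,:,::-1];cv2.imwrite('pics/side11.png',s)
x,y,w,h=310,120,60,60
cv2.imwrite('pics/f11.png',cv2.resize(np.clip(s[y:y+h,x:x+w]*1.4,0,255).astype(np.uint8),None,fx=9,fy=9,interpolation=2))
E
```

```text
tcp_pos: [621.1, 85.0, 138.5]
wrist_force: [2.6, -0.3, 3.0]
width: 24.2
tcp_pos: [620.6, 84.3, 137.9]
wrist_force: [0.7, 0.4, 0.4]
width: 39.1
```

View pics/f11.png

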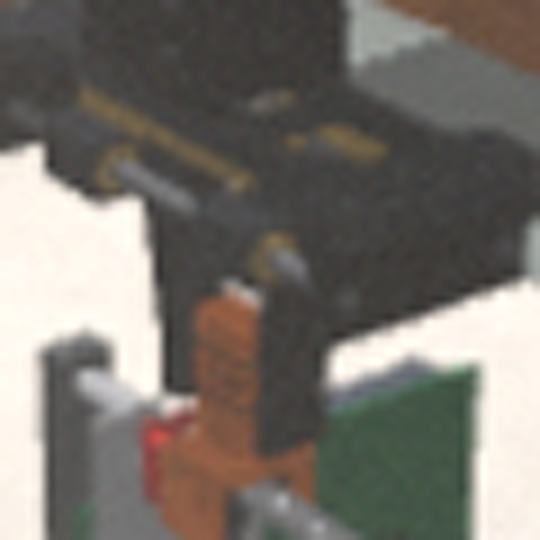

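Clip stayed (tab top still near (220,300)). Withdraw straight up.

```bash
C='time|tcp_pos|force|width'; python3 -m handwheel '[[0.5,0,0,0,0,0,0],[0.5,-0.010,0,0,0,0,0],[0.5,-0.025,0,0,0,0,0],[0.5,-0.045,0,0,0,0,0],[0.5,-0.070,0,0,0,0,0]]' | egrep "$C"
python3 -m handwheel '[[0.5,-0.03,0,0,0,0,0],[0.5,-0.06,0,0.03,0,0,0],[0.5,-0.08,0.03,0.065,0,0,0],[0.5,-0.08,0.06,0.1,0,0,0],[0.5,-0.08,0.08,0.14,0,0,0]]' | egrep "$C"
python3 -m handwheel '[[0.5,0,0.03,0.03,0,0,0],[0.5,0,0.05,0.06,0,0,0],[0.5,0,0.08,0.08,0,0,0],[0.5,0,0.1,0.08,0,0,0],[0.5,0,0.12,0.08,0,0,0]]' | egrep "$C"
python3 - <<'E'
from h import *
for n,(x,y,w,h) in {'top':(250,105,125,95),'side':(305,135,80,60)}.items():
    s=vision.camera(n)[:,:,::-1];cv2.imwrite(f'pics/{n}12.png',s)
    cv2.imwrite(f'pics/f12{n}.png',cv2.resize(np.clip(s[y:y+h,x:x+w]*1.3,0,255).astype(np.uint8),None,fx=6 if n=='top' else 9,fy=6 if n=='top' else 9,interpolation=2))
E
```

```text
time: 20.75
tcp_pos: [620.2, 84.2, 208.6]
wrist_force: [0.4, -0.2, 0.3]
width: 43.5
time: 21.17
tcp_pos: [492.9, 12.4, 289.7]
wrist_force: [-0.0, -0.9, 1.2]
width: 43.7
time: 21.58
tcp_pos: [409.9, -105.5, 289.1]
wrist_force: [1.3, 0.5, -0.2]
width: 43.5
```

View pics/f12top.png

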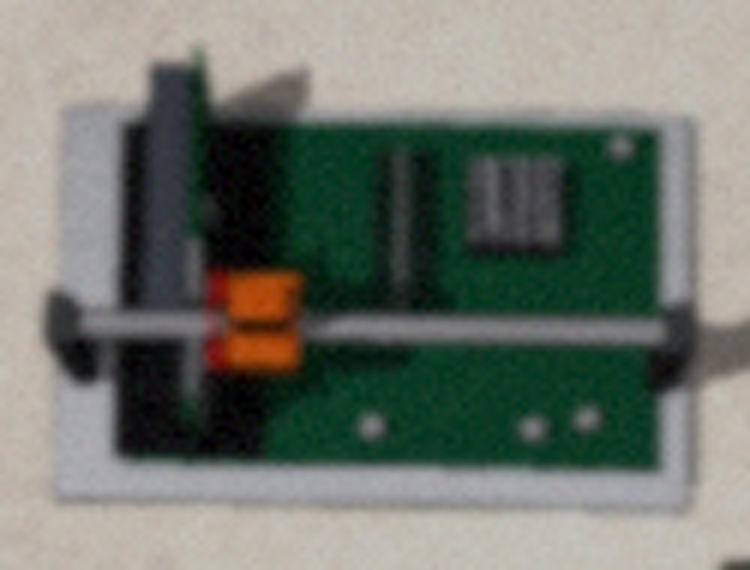

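View pics/f12side.png

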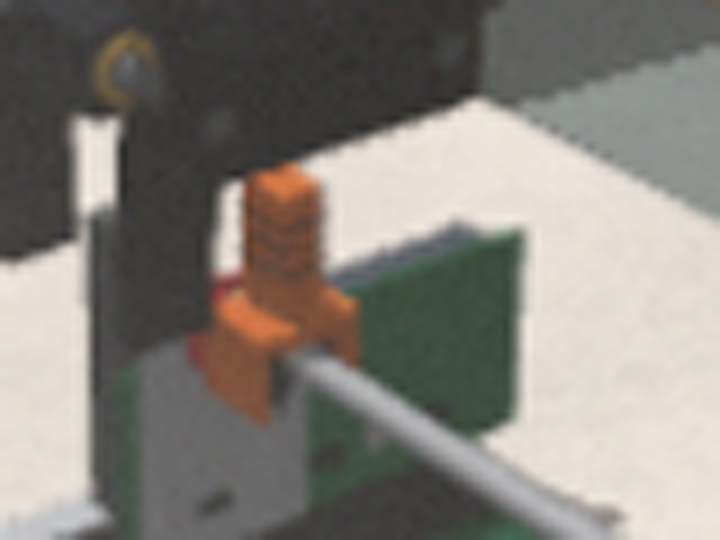

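View pics/top12.png

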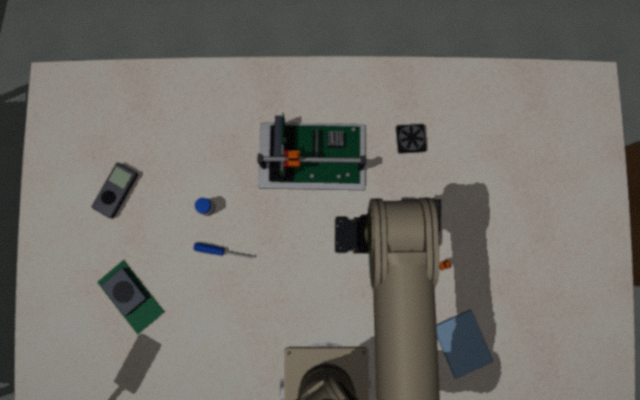

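```bash
python3 -m handwheel '[[0.5,0,0,0,0,0,0],[0.5,0,0,0,0,0,0],[0.5,0,0,0,0,0,0],[0.5,0,0,0,0,0,0],[0.5,0,0,0,0,0,0]]' | egrep "time|tcp_pos"
python3 -c "
from workcell import robot
print(robot.hand_in())"
```

```text
time: 22.1
tcp_pos: [411.0, -103.4, 288.0]
the job is handed in; nothing more can be done
None
```

The larger orange clip, the one from the tray, is snapped tab up onto the bar and resting lightly against the card's red bumper. I handed the job in at 22.1 s; no verdict was given.

- **Snapping on:** the clip snapped on about 28 mm to the -y side of the bar's middle. The highest downward force I read was about 17 N, below the 35 N limit.
- **Sliding:** the clip slid along the bar with about 6 N of friction. I felt the bumper at about TCP y = 82.5 mm and went on another 2.5 mm, which put about 2.3 N on it.
- **Letting go:** I eased the push to nearly zero before opening the fingers, then drew straight up.
- **Last pictures:** after the arm withdrew, the clip was upright on the bar with its face against the red pads. The card, jar, screwdriver, fan and small clip looked unmoved.

No check failed or disagreed. The bumper's compression comes from force and travel readings; the pictures were too coarse to measure it. Forces were read only at the end of each call, so a brief higher peak between readings would not have shown.

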